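# Find the shim slot in a hatch's hinge gap with a gauge blade

## Task

Take the gauge blade out of its wooden stand and, feeling gently down the long gap between the jamb and the white leaf of the hatch, find the one hidden place where the blade does not jam on the strip inside but slides right down to the bottom. Leave it standing upright there, fully home, and let go. Never force it where it jams, and leave the tin on the leaf where it is.

Things in the scene. Friction and masses are not known exactly. Their poses are not given: they have to be found in the camera images.
- cradle: Two battens fixed to the table, carrying a hatch that lies flat (360 mm in y, upper face at z = 80 mm). Origin at table height below the nominal middle of the gap; z up, y along the gap, x across it, from the bare wooden jamb (x -60 to -4 mm) to the white leaf (x 4 to 150 mm). The hatch is rigid and fixed. It bears at most 35 N from the gauge.
- gap_mouth (a point): Nominal middle of the gap's mouth, in the hatch's face (cradle 0, 0, 80 mm; axes as the cradle's). The gap is a straight slit 7.5 mm wide, upper edges rounded by 4 mm, open over y = -78 to 78 mm; hinges 10 mm high lie at |y| 95 to 155 mm. The hatch sits loosely placed: the gap's true middle line runs parallel, up to 5 mm off in x to either side.
- strip_level (a point): Cradle 0, 0, 64 mm: height of the top of the rubber strip in the gap, 16 mm below the face, where the blade jams (it yields 1 mm per 3 N, 10 mm at most). Out of sight, at one place only, the strip is cut by the shim slot, 38 mm long in y and as wide as the gap. The slot's middle lies anywhere from y = -50 to 50 mm. x as uncertain as the gap's.
- slot_floor (a point): Cradle 0, 0, 35 mm: height of the floor of the shim slot (firm rubber, 1 mm per 5 N), 45 mm below the face, on which the blade's end stands when fully home. Only the height is meant: where the slot lies along y must be felt.
- stand: Light wooden block fixed to the table, 75 x 85 x 52 mm high, origin at the centre of its underside. The gauge stands loosely in its slot (8 mm in x, 27 mm in y, 40 mm deep, floor 12 mm above the table).
- gauge_grip (a point): Centre of the gauge's wooden handle, 18 (x) x 28 (y) x 56 mm high, 102 mm above the blade's end. Loose upright tool, 0.1 to 0.2 kg: steel blade 5 mm thick (x), 22 mm wide (y), 66 mm long, a collar 12 x 26 mm at 66 to 74 mm, then the handle. z points from blade to handle. It starts in the stand, leaning a few degrees at most.
- gauge_tip (a point): Middle of the flat lower end of the gauge's blade, axes as for gauge_grip.
- tin0_mid (a point): Centre of a round black tin, 62 mm across and 35 mm high, that stands loose on the white leaf, 115 mm from the gap's middle line and 10 to 40 mm towards +y of its middle.
Things that resemble listed ones, but are neither listed nor needed, are in the scene too. What is shaped like the stand but pink or turquoise is not meant.

How it is judged:
By the outcome, as a careful person would: the job done as asked, in the order asked, and still so for the second after the job is handed in, with the robot touching nothing.
It also fails if it takes over 64 s, if anything falls off the work surface, if the arm or the gripper's body presses on something with over 40 N, if the wrist force passes 120 N, or if a joint passes its speed limit or range.

## Robot

A 6-joint arm with a two-finger parallel gripper is mounted at the origin on the work surface. World frame = base frame: x ahead of the robot, y to its left, z up, the work surface at z = 0. Lengths are in m, angles in rad, forces in N, time in s.
With the tool pointing down it reaches from about 0.275 to 0.75 m from the base axis. Payload 10.2 kg.
Tool frame: the origin (TCP) lies on the centre line of the jaws, within the pads' length; the fingertips stand 17 mm ahead of it and the grasp point (between the pads) lies 2 mm behind it; x points along the fingers, z is the direction in which the jaws open and shut, and the axes are right-handed (so a half turn about x gives the same grasp; the last joint's range is limited). The gripper opens to 85 mm and grips with 20 to 120 N. Pads are 22 mm wide; open, the fingers measure 114 mm over their backs; the gripper's body (76 mm by 85 mm) begins 54 mm behind the grasp point. The pads swing forward as they close: fully open they stand 13 mm farther back than shut.
Start: joints at [1.119, 0.313, 1.498, -0, 1.331, -0.223], TCP at [0.119, 0.511, 0.248] pointing down, gripper open.
Joint ranges: [-2.94, 2.94], [-0.97, 2.17], [0.19, 2.56], [-1.23, 4.37], [0.02, 3.11], [-2.88, 2.88]. Speed limits (rad/s): [2.39, 2.39, 3.01, 3.14, 3.14, 3.14].

## Interface

Orientations are given as a unit quaternion [x, y, z, w].
In Python, from cell import bot, imaging, order, finder gives the robot as it stands. The module is installed in compiled form; this text tells all that it offers.
- The arm moves only by the tool drive_tool, never from a script. Its argument "plan" is a list of rows, each a list of 5 numbers: the shift along the tool's x, y, z scaled (see below), then the turn about the tool's x scaled (see below), then the gripper command: -1 is fully open, 1 is shut, values between are in proportion. A call has 1 to 10 rows; each row is the pose to reach, as a shift and turn from the pose commanded when the call began, along the tool's axes at that moment; what a row does not reach only later rows make up. The controller multiplies each number of a shift by 30 cm and each number of a turn by 90 degrees. A row lasts 1/8 s, in which the tool goes at most 62.5 mm and 10.7 degrees, less where a joint would pass 70% of its speed; a pose out of reach is approached as far as the arm can. A call with a number of a shift or a turn outside -1 to 1 is refused whole. A call with a gripper value outside its range is refused whole. The fingers move at their own pace and stop on an object; the grip force is fixed at half the most. Time passes only in rows, so rows that repeat a pose let the fingers close. It gives the time, the measured TCP pose, the force and the opening at its end, in the units of the state.
- bot.get_state(): the state, without advancing time (a new reading comes with each control period).
- imaging.camera(name): name is "side" or "top" or "wrist"; returns (picture, depth): 400x640x3 uint8, red, green, blue; 400x640 float32, m along the optical axis (not along the pixel's ray), 0 where there is no reading.
- imaging.calibration(name): a dict with "fx", "fy", "cx", "cy" (pixels), "R" (3x3) and "t" (3): a world point X has camera coordinates R X + t. Camera axes: x right, y down, z forward; pixel columns grow to the right and rows downward; lengths in m; the calibration is good to about 2 mm. A picture is of the moment at which its call begins: read the wrist's pose just before it. calibration takes no time and is no camera call; for the wrist camera it gives the pose at the moment of the call.
- order.sign_off(): hands the job in, once; it reports no verdict.
Trained networks look in the newest picture that a camera, given by its name, has taken for a name from the list of things; names that differ only in an ending like _2 or _b are one class to them, and where a whole thing is asked for, a point or a joint stands for the part that bears it (a point fixed in the world has none). Each returns a list of dicts, best first, with "score" (0 to 1); they miss things now and then, are a little off and sometimes report something else, mostly with a low value. They report only what shows in the picture. A call takes as long as a camera call. They do not tell look-alikes from the thing itself.
- finder.recognise(camera, thing): "centre" ([x, y, z] in m, in world coordinates, good to about 4 mm: the middle of the surface that is visible of it).
- finder.cut_out(camera, thing): "pixels" (400x640 bool, what is visible of it).
- finder.pinpoint(camera, thing): "centre" ([x, y, z] in m, in world coordinates, good to about 4 mm: a listed point, or the origin of a listed thing).
The state is a dict: "clock": time; "joint_positions": joint angles; "qvel": joint speeds; "tau": joint torques, N m; "eef_pos": TCP position; "ee_rot": TCP orientation; "force": force on the tool from outside, world axes, zero at the start; "ft_torque": the same for the moment, N m; "finger_gap": finger opening in m.
Only numpy, scipy, OpenCV 4.12 (cv2) and the standard library are available. Lean on these libraries where they do the work, as an engineer would, in place of code of your own. Each camera call takes 0.05 s, during which the arm holds its last target.

## Working session

There is one attempt and no reset: what is moved stays moved. The work goes in short steps, Python scripts to look and compute and a tool call to move; the robot and the scene stay as the last step left them, time stands still between calls to the robot, and variables do not carry over. Pictures are saved under pics/ and viewed, and the job is handed in when it is done.

Besides the shell and the picture viewer there is one more tool, called after "Request:" as name(argument=value, ...), one argument or row to a line, values as JSON. drive_tool: Moves the arm, as the interface text tells. Its arguments: {"type":"object","properties":{"plan":{"type":"array","items":{"type":"array","items":{"type":"number","minimum":-1,"maximum":1}}}},"required":["plan"]}

```bash
mkdir -p pics; ls; cat > h.py <<'E'
import numpy as np, cv2
from cell import bot, imaging, order, finder
from scipy.spatial.transform import Rotation as Rn
def snap(n,f):
    p,d=imaging.camera(n); cv2.imwrite('pics/'+f,p[:,:,::-1]); return p,d
def w(c,u,v,z):
    X=np.array([(u-c['cx'])/c['fx']*z,(v-c['cy'])/c['fy']*z,z]); return np.array(c['R']).T@(X-np.array(c['t']))
def cloud(c,d):
    v,u=np.mgrid[0:400,0:640]
    X=np.stack([(u-c['cx'])/c['fx']*d,(v-c['cy'])/c['fy']*d,d],-1)
    return (X-np.array(c['t']))@np.array(c['R'])
E
python3 - <<'E'
from h import *
np.set_printoptions(precision=4,suppress=True)
s=bot.get_state(); print(s['clock'],s['eef_pos'],s['ee_rot'],s['force'],s['finger_gap'])
print(Rn.from_quat(s['ee_rot']).as_matrix())
for n in ['top','side']:
    p,d=snap(n,n+'0.png'); c=imaging.calibration(n); np.savez(n+'0.npz',p=p,d=d,**{k:np.array(x) for k,x in c.items()})
    for t in ['gauge_grip','gauge_tip','stand','cradle','gap_mouth','tin0_mid']:
        print(n,t,[(np.round(r['centre'],4),round(r['score'],2)) for r in finder.pinpoint(n,t)[:4]])
print(bot.get_state()['clock'])
E
```

```text
pics
0.0 [0.119  0.5111 0.2477] [-0.4399  0.5542  0.4394  0.5534] [-0.3392 -0.6345  0.3867] 0.08546633367931504
[[-0.0005 -0.9739  0.2268]
 [-0.0012  0.2268  0.9739]
 [-1.      0.0003 -0.0013]]
top gauge_grip [(array([0.4281, 0.3149, 0.1168]), 0.74)]
top gauge_tip []
top stand [(array([0.2791, 0.3365, 0.0007]), 0.83), (array([ 0.3164,  0.1649, -0.0024]), 0.75), (array([ 0.4252,  0.3118, -0.0009]), 0.74)]
top cradle [(array([ 0.5413, -0.1108,  0.0006]), 0.83)]
top gap_mouth [(array([ 0.5396, -0.1123,  0.0819]), 0.92)]
top tin0_mid [(array([ 0.654 , -0.0991,  0.0974]), 0.7)]
side gauge_grip [(array([0.429 , 0.3102, 0.1178]), 0.88)]
side gauge_tip []
side stand [(array([ 0.4294,  0.3172, -0.0022]), 0.97), (array([ 0.3154,  0.1667, -0.0022]), 0.84), (array([ 0.2799,  0.3384, -0.0032]), 0.8)]
side cradle [(array([ 0.5367, -0.109 , -0.0022]), 0.64)]
side gap_mouth [(array([ 0.5399, -0.1111,  0.082 ]), 0.59), (array([ 0.5362, -0.1038,  0.0302]), 0.41)]
side tin0_mid [(array([ 0.6521, -0.1007,  0.0961]), 0.73)]
0.7
```

View pics/top0.png

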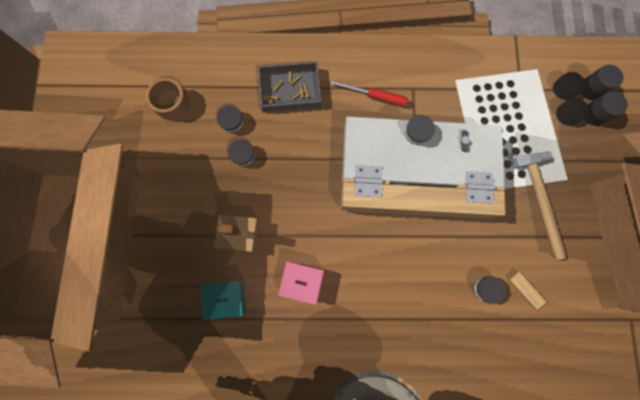

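View pics/side0.png

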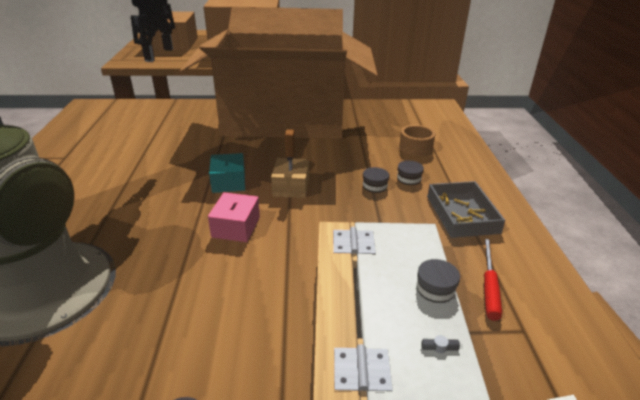

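```bash
python3 - <<'E'
from h import *
np.set_printoptions(precision=4,suppress=True)
for n,box in [('top',(200,200,280,270)),('side',(255,120,325,210))]:
    z=np.load(n+'0.npz'); p=z['p']; a,b,c,d=box
    im=cv2.resize(p[b:d,a:c,::-1],None,fx=5,fy=5,interpolation=cv2.INTER_CUBIC); cv2.imwrite(f'pics/crop_{n}.png',im)
z=np.load('top0.npz'); P=cloud(z,z['d'])
# stand top
def rect(m,name):
    pts=P[m][:,:2].astype(np.float32)
    print(name,len(pts),cv2.minAreaRect(pts*1000))
near=lambda x,y,r:(np.hypot(P[...,0]-x,P[...,1]-y)<r)
rect(near(.427,.314,.07)&(abs(P[...,2]-.052)<.006),'stand')
m=near(.427,.314,.07)&(P[...,2]>.09); rect(m,'handle'); print(P[m].mean(0),P[m][:,2].max())
m=near(.58,-.11,.3)&(abs(P[...,2]-.08)<.006)&(P[...,0]>.46);
k=cv2.connectedComponents(m.astype(np.uint8))
rect(m,'hatch')
p=z['p'].astype(int)
# colour saturation: jamb/leaf boundary
hsv=cv2.cvtColor(z['p'],cv2.COLOR_RGB2HSV)
wm=m&(hsv[...,1]<50); jm=m&(hsv[...,1]>70)
rect(jm,'jamb');rect(wm,'leaf')
print(P[m][:,2].mean())
z2=np.load('side0.npz');P=cloud(z2,z2['d'])
m=near(.427,.314,.07)&(P[...,2]>.09)
q=P[m]; print('side handle',q.mean(0),len(q))
for lo in (.09,.1,.11,.12,.13): 
    s=q[(q[:,2]>lo)&(q[:,2]<lo+.01)]; print(lo,s.mean(0),s.min(0),s.max(0),len(s)) if len(s) else 0
rect(near(.427,.314,.07)&(abs(P[...,2]-.052)<.006),'stand')
m=near(.58,-.11,.3)&(abs(P[...,2]-.08)<.006)&(P[...,0]>.46);rect(m,'hatch');print(P[m][:,2].mean())
E
```

```text
stand 1081 ((428.0184326171875, 313.6597595214844), (85.85584259033203, 74.89054870605469), 83.89645385742188)
handle 181 ((427.91192626953125, 313.3728332519531), (28.36532974243164, 18.119647979736328), 84.44441223144531)
[0.4265 0.31   0.1332] 0.14560446280330308
hatch 13053 ((581.0672607421875, -112.56529235839844), (360.9431457519531, 211.31219482421875), 86.99532318115234)
jamb 3380 ((507.66424560546875, -108.58900451660156), (360.6589660644531, 64.29095458984375), 86.99532318115234)
leaf 9618 ((593.7694091796875, -113.2305908203125), (360.9303283691406, 185.78294372558594), 86.9740982055664)
0.08071273157365334
side handle [0.4276 0.3041 0.1213] 248
0.09 [0.4279 0.3023 0.0953] [0.419  0.297  0.0901] [0.4366 0.3213 0.0999] 35
0.1 [0.4273 0.3015 0.1049] [0.4171 0.2956 0.1001] [0.4368 0.3165 0.1093] 35
0.11 [0.4276 0.3021 0.1147] [0.4174 0.2961 0.1101] [0.437  0.3218 0.12  ] 43
0.12 [0.4283 0.3028 0.1251] [0.4179 0.297  0.1202] [0.4371 0.3229 0.1299] 44
0.13 [0.4277 0.303  0.1354] [0.4181 0.2971 0.1306] [0.4374 0.3227 0.14  ] 44
stand 683 ((426.9670715332031, 312.3210754394531), (90.65917205810547, 75.6341552734375), 84.06501770019531)
hatch 23079 ((581.35009765625, -105.81834411621094), (350.2674560546875, 210.80836486816406), 87.1801528930664)
0.08080714755388467
```

```bash
python3 -c "
import cv2,numpy as np
a=cv2.imread('pics/crop_top.png');b=cv2.imread('pics/crop_side.png');h=max(a.shape[0],b.shape[0])
o=np.zeros((h,a.shape[1]+b.shape[1],3),np.uint8);o[:a.shape[0],:a.shape[1]]=a;o[:b.shape[0],a.shape[1]:]=b;cv2.imwrite('pics/c.png',o);print(o.shape)"
```

```text
(450, 750, 3)
```

View pics/c.png

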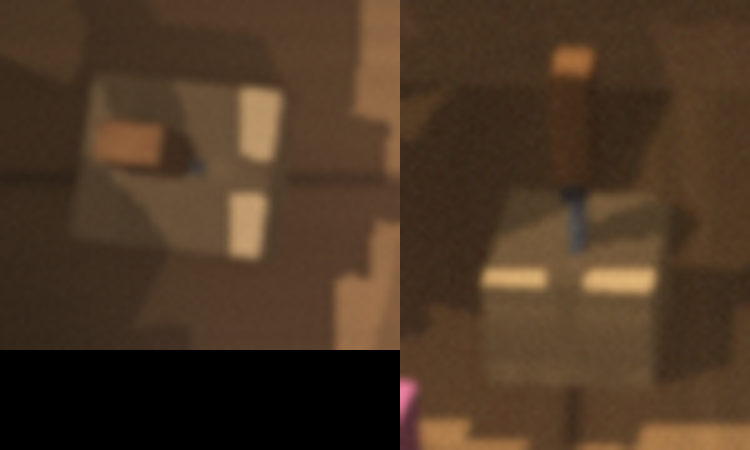

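Request:
drive_tool(
  plan=[
    [0,-0.18,-0.07,0.11,-1],
    [0,-0.36,-0.15,0.22,-1],
    [0,-0.54,-0.22,0.34,-1],
    [0,-0.72,-0.3,0.45,-1],
    [0,-0.9,-0.37,0.56,-1],
    [0,-1,-0.41,0.68,-1],
    [0,-1,-0.41,0.8,-1],
    [0,-1,-0.41,0.92,-1],
    [0,-1,-0.41,0.92,-1],
  ],
)

```text
clock: 1.82
eef_pos: [0.3834, 0.3234, 0.2483]
ee_rot: [0.036, 0.706, -0.036, 0.706]
force: [0.1, -0.6, 0.4]
finger_gap: 0.0851
```

```bash
cat >> h.py <<'E'
def st():
    s=bot.get_state(); np.set_printoptions(precision=4,suppress=True)
    R=Rn.from_quat(s['ee_rot']).as_matrix(); z=R[:,2]
    print('t',round(s['clock'],2),'tcp',s['eef_pos'],'F',s['force'],'T',s['ft_torque'],'gap',round(s['finger_gap'],4),'zyaw',np.degrees(np.arctan2(z[1],z[0])),'xax',R[:,0],'j',s['joint_positions'])
    return s,R
def go(target,yaw,s=None):
    s,R=st(); d=R.T@(np.array(target)-s['eef_pos']); z=R[:,2]
    y=np.degrees(np.arctan2(z[1],z[0])); print('shift scaled',d/0.3,'turn scaled',((y-yaw+180)%360-180)/90)
E
python3 - <<'E'
from h import *
go([.428,.313,.2],-6.1)
p,d=snap('wrist','w1.png'); c=imaging.calibration('wrist'); np.savez('w1.npz',p=p,d=d,**{k:np.array(x) for k,x in c.items()})
print(np.array(c['R']),c['t'],'campos',-np.array(c['R']).T@np.array(c['t']))
print([(r['centre'],r['score']) for r in finder.pinpoint('wrist','gauge_grip')])
E
```

```text
t 1.82 tcp [0.3834 0.3234 0.2483] F [ 0.1233 -0.5512  0.3532] T [-0.0113  0.0556 -0.0249] gap 0.0851 zyaw -5.830526756244535 xax [ 0.0001  0.     -1.    ] j [0.4668 0.2613 1.5663 0.     1.3139 0.5685]
shift scaled [ 0.1611 -0.0195  0.1513] turn scaled 0.0029941471528385616
[[ 0.995  -0.0997 -0.0005]
 [-0.0946 -0.9456  0.3113]
 [-0.0315 -0.3097 -0.9503]] [-0.349   0.302   0.4931] campos [0.3914 0.4035 0.3744]
[([0.4311, 0.3122, 0.1156], 0.58)]
```

View pics/w1.png

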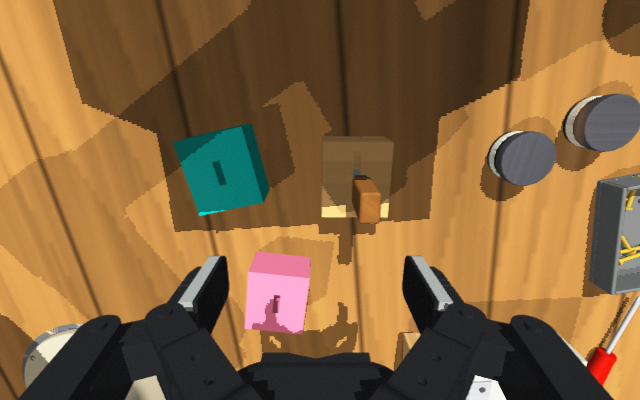

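```bash
python3 - <<'E'
from h import *
np.set_printoptions(precision=4,suppress=True)
z=np.load('w1.npz'); P=cloud(z,z['d'])
near=(np.hypot(P[...,0]-.427,P[...,1]-.314)<.07)
rect=lambda m:cv2.minAreaRect((P[m][:,:2]*1000).astype(np.float32))
m=near&(abs(P[...,2]-.052)<.003);print('stand',rect(m),m.sum())
m=near&(P[...,2]>.138);print('handle top',rect(m),m.sum(),P[m][:,2].mean())
for lo in np.arange(.085,.15,.01):
    q=P[near&(P[...,2]>lo)&(P[...,2]<lo+.01)]
    if len(q)>5: print(lo,len(q),q.min(0),q.max(0),cv2.minAreaRect((q[:,:2]*1000).astype(np.float32)))
c=cv2.resize(z['p'][120:240,300:420,::-1],None,fx=5,fy=5,interpolation=cv2.INTER_CUBIC);cv2.imwrite('pics/w1c.png',c)
E
```

```text
stand ((427.59063720703125, 314.9039001464844), (85.08292388916016, 75.22377014160156), 83.99528503417969) 4078
handle top ((408.4158020019531, 323.5948791503906), (36.336387634277344, 97.20037078857422), 76.44115447998047) 24356 0.2998144921320757
0.085 38 [0.4174 0.3052 0.0856] [0.436  0.3294 0.0947] ((421.9764404296875, 320.25439453125), (29.017385482788086, 12.265020370483398), 50.34056091308594)
0.095 90 [0.4174 0.3049 0.095 ] [0.4367 0.3296 0.1048] ((422.1305847167969, 320.2990417480469), (29.408855438232422, 13.17279052734375), 48.990081787109375)
0.105 90 [0.4174 0.3049 0.1056] [0.4368 0.3292 0.1149] ((422.1617431640625, 320.25872802734375), (29.335960388183594, 13.093701362609863), 48.63273239135742)
0.11499999999999999 102 [0.4173 0.305  0.115 ] [0.4364 0.3296 0.125 ] ((422.1510314941406, 320.2948913574219), (29.468517303466797, 12.79865550994873), 48.98831558227539)
0.12499999999999999 110 [0.4173 0.3057 0.1251] [0.4371 0.3296 0.1348] ((422.3697814941406, 320.745849609375), (28.7006778717041, 13.380477905273438), 46.32152557373047)
0.13499999999999998 744 [0.4173 0.3014 0.1351] [0.4368 0.3294 0.1445] ((427.3930358886719, 315.50634765625), (27.505796432495117, 18.28557586669922), 84.52220916748047)
```

View pics/w1c.png

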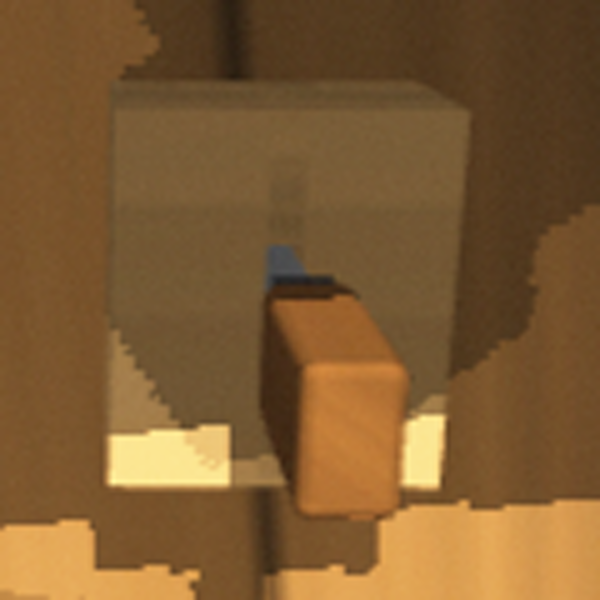

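Request:
drive_tool(
  plan=[
    [0.05,-0.015,0.1,0,-1],
    [0.15,-0.015,0.149,0,-1],
    [0.3,-0.015,0.149,0,-1],
    [0.4,-0.015,0.149,0,-1],
    [0.454,-0.015,0.149,0,-1],
    [0.454,-0.015,0.149,0,-1],
    [0.454,-0.015,0.149,0,1],
    [0.454,-0.015,0.149,0,1],
    [0.454,-0.015,0.149,0,1],
    [0.454,-0.015,0.149,0,1],
  ],
)

```text
clock: 3.18
eef_pos: [0.4275, 0.3145, 0.1125]
ee_rot: [0.037, 0.706, -0.036, 0.706]
force: [-1.0, -0.8, 1.7]
finger_gap: 0.0172
```

```bash
python3 - <<'E'
from h import *
st()
E
```

```text
t 3.17 tcp [0.4275 0.3145 0.1125] F [-1.0309 -0.7838  1.7277] T [-0.1052  0.2682 -0.0134] gap 0.0172 zyaw -5.906446417717426 xax [ 0.0005  0.0003 -1.    ] j [0.4133 0.4718 1.6502 0.0001 1.019  0.5163]
```

Request:
drive_tool(
  plan=[
    [-0.06,0,0,0,1],
    [-0.2,0,0,0,1],
    [-0.36,0,0,0,1],
    [-0.5,-0.08,0.03,0,1],
    [-0.5,-0.26,0.1,0,1],
    [-0.5,-0.44,0.16,-0.03,1],
    [-0.5,-0.62,0.23,-0.03,1],
    [-0.5,-0.8,0.3,-0.03,1],
    [-0.5,-0.96,0.36,-0.03,1],
    [-0.5,-1,0.37,-0.03,1],
  ],
)

```text
clock: 4.42
eef_pos: [0.5071, 0.0021, 0.2617]
ee_rot: [0.021, 0.707, -0.021, 0.707]
force: [0.4, 1.6, -2.1]
finger_gap: 0.0173
```

```bash
python3 - <<'E'
from h import *
go([.536,-.110,.22],-3.0)
E
```

```text
t 4.42 tcp [0.5071 0.0021 0.2617] F [ 0.3521  1.5735 -2.0649] T [-0.0033  0.0002  0.0462] gap 0.0173 zyaw -3.3965490965576457 xax [-0.0007 -0.0001 -1.    ] j [-0.2271  0.2638  1.5275 -0.0003  1.3509 -0.1677]
shift scaled [ 0.139  -0.3674  0.1182] turn scaled -0.004406101072862612
```

```bash
python3 - <<'E'
from h import *
p,d=snap('wrist','w2.png'); c=imaging.calibration('wrist'); np.savez('w2.npz',p=p,d=d,**{k:np.array(x) for k,x in c.items()})
p,d=snap('side','s2.png'); c=imaging.calibration('side'); np.savez('s2.npz',p=p,d=d,**{k:np.array(x) for k,x in c.items()})
E
```

```text
(no output)
```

View pics/w2.png

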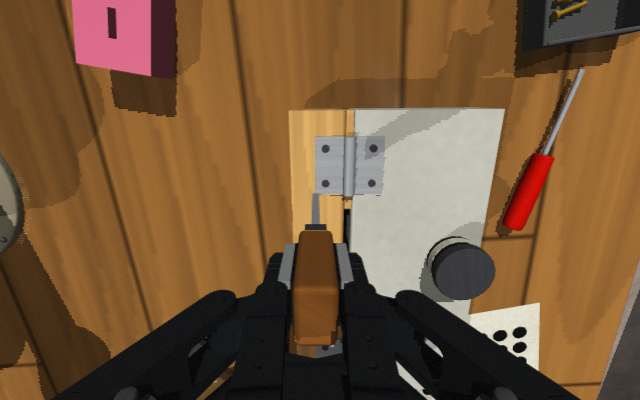

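View pics/s2.png

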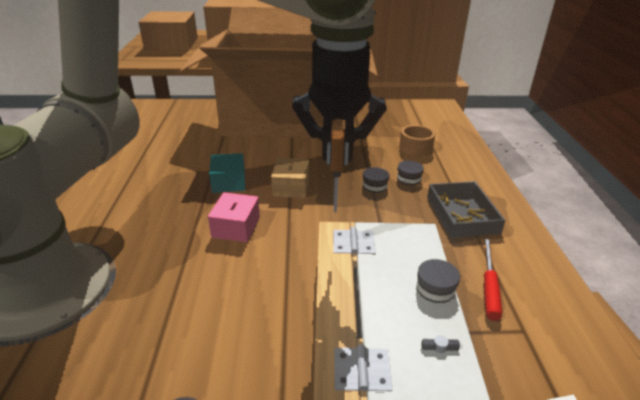

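```bash
python3 - <<'E'
from h import *
np.set_printoptions(precision=4,suppress=True,linewidth=150)
def hit(c,u,v,h=.08):
    Rm=np.array(c['R']); o=-Rm.T@np.array(c['t']); r=Rm.T@np.array([(u-c['cx'])/c['fx'],(v-c['cy'])/c['fy'],1]); return o+r*(h-o[2])/r[2]
ex=np.array([np.cos(np.radians(-3)),np.sin(np.radians(-3))]); ey=np.array([-ex[1],ex[0]])
C=np.array([.5396,-.1115])
for n,rows,cols in [('w2',range(200,246,6),(325,370)),('side0',range(262,340,10),(345,370)),('s2',range(262,340,10),(345,370)),]:
    z=np.load(n+'.npz'); g=cv2.cvtColor(z['p'],cv2.COLOR_RGB2GRAY).astype(int)
    print(n, z['fx'])
    for r in rows:
        a=g[r,cols[0]:cols[1]]; m=np.where(a<75)[0]
        if len(m)==0: print(r,a.tolist()); continue
        o=[]
        for u in (m[0]-.5,m[-1]+.5):
            q=hit(z,cols[0]+u,r)[:2]-C; o+= [q@ex*1000]
        print(r,cols[0]+m[0],cols[0]+m[-1],'cradle x edges',np.round(o,1),'mid',np.mean(o).round(1),'y',(q@ey*1000).round(1))
z=np.load('top0.npz');g=cv2.cvtColor(z['p'],cv2.COLOR_RGB2GRAY).astype(int)
for u in range(388,466,10):
    a=g[172:196,u]; r=172+a.argmin(); lo=a[:].min(); wgt=np.clip(100-a,0,None); rr=172+(wgt*np.arange(24)).sum()/wgt.sum(); q=hit(z,u,rr)[:2]-C; print('top',u,r,lo,rr.round(2),'x',(q@ex*1000).round(1),'y',(q@ey*1000).round(1))
z=np.load('w2.npz');c=cv2.resize(z['p'][100:260,260:420,::-1],None,fx=4,fy=4,interpolation=cv2.INTER_CUBIC);cv2.imwrite('pics/w2c.png',c[:600])
for n in ('w2','s2'):
    z=np.load(n+'.npz'); print(n,'tip px', [ (z['fx']*p[0]/p[2]+z['cx'], z['fy']*p[1]/p[2]+z['cy']) for p in [z['R']@np.array([.5071,.0021,.2617-.1005])+z['t']]])
E
```

```text
w2 303.57194174371637
200 343 343 cradle x edges [-9.7 -8.6] mid -9.1 y 89.7
206 [168, 168, 174, 176, 180, 179, 174, 174, 172, 171, 172, 170, 172, 171, 171, 163, 149, 129, 110, 127, 165, 165, 165, 168, 165, 155, 135, 169, 191, 193, 188, 188, 187, 188, 185, 185, 184, 184, 182, 183, 183, 184, 187, 187, 186]
212 344 349 cradle x edges [-8.3 -1.8] mid -5.1 y 76.0
218 344 349 cradle x edges [-8.2 -1.6] mid -4.9 y 69.0
224 343 349 cradle x edges [-9.1 -1.4] mid -5.3 y 61.9
230 343 348 cradle x edges [-8.9 -2.3] mid -5.6 y 54.8
236 325 348 cradle x edges [-28.8  -2.1] mid -15.5 y 47.5
242 325 348 cradle x edges [-28.8  -1.9] mid -15.3 y 40.1
side0 459.71847076709633
262 [203, 201, 200, 202, 199, 191, 164, 127, 107, 100, 102, 118, 154, 194, 218, 225, 224, 226, 227, 226, 227, 226, 226, 227, 227]
272 354 355 cradle x edges [-6.9 -3.7] mid -5.3 y 51.9
282 355 355 cradle x edges [-6.2 -4.7] mid -5.4 y 29.7
292 355 357 cradle x edges [-7.1 -2.6] mid -4.8 y 8.8
302 356 357 cradle x edges [-6.5 -3.5] mid -5.0 y -11.2
312 357 358 cradle x edges [-5.9 -3. ] mid -4.5 y -30.3
322 357 359 cradle x edges
[... 429 characters left out ...]
[-6.5 -3.5] mid -5.0 y -11.2
312 357 358 cradle x edges [-5.9 -3. ] mid -4.5 y -30.3
322 357 359 cradle x edges [-6.7 -2.5] mid -4.6 y -48.4
332 358 359 cradle x edges [-6.2 -3.4] mid -4.8 y -65.8
top 388 184 141 nan x nan y nan
top 398 183 79 182.78 x -4.2 y 58.1
top 408 184 80 183.53 x -4.6 y 35.6
top 418 184 64 184.13 x -4.7 y 13.1
top 428 185 65 184.56 x -4.4 y -9.3
top 438 185 64 185.39 x -5.0 y -31.8
top 448 186 67 185.63 x -4.2 y -54.3
top 458 188 143 nan x nan y nan
w2 tip px [(np.float64(315.4516584553359), np.float64(206.23503988373218))]
s2 tip px [(np.float64(334.83025221046495), np.float64(207.6590571648145))]<stdin>:19: RuntimeWarning: invalid value encountered in scalar divide
```

View pics/w2c.png

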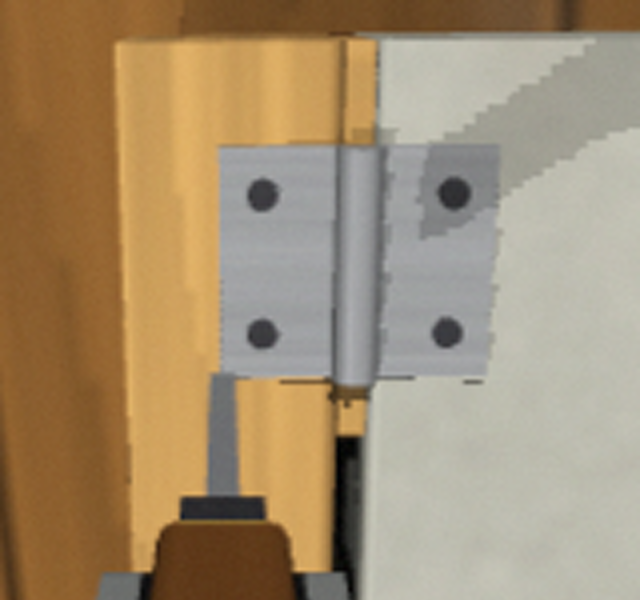

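```bash
python3 - <<'E'
from h import *
go([.5372,-.0653,.1975],-3.0)
E
```

```text
t 4.53 tcp [0.5068 0.0039 0.2618] F [ 0.1188  0.928  -2.1474] T [0.0246 0.0204 0.061 ] gap 0.0172 zyaw -3.305962175203443 xax [-0.0007  0.0003 -1.    ] j [-0.2239  0.2631  1.5282  0.0001  1.3511 -0.1662]
shift scaled [ 0.2143 -0.2245  0.1146] turn scaled -0.003399579724482591
```

Request:
drive_tool(
  plan=[
    [0.05,-0.1,0.06,-0.003,1],
    [0.12,-0.2,0.11,-0.003,1],
    [0.18,-0.2245,0.1146,-0.003,1],
    [0.2143,-0.2245,0.1146,-0.003,1],
    [0.2143,-0.2245,0.1146,-0.003,1],
  ],
)

```text
clock: 5.15
eef_pos: [0.5372, -0.0632, 0.1976]
ee_rot: [0.018, 0.707, -0.017, 0.707]
force: [0.5, 0.2, -0.7]
finger_gap: 0.0174
```

```bash
python3 - <<'E'
from h import *
go([.5372,-.0653,.1975],-3.0)
p,d=snap('wrist','w3.png'); c=imaging.calibration('wrist'); np.savez('w3.npz',p=p,d=d,**{k:np.array(x) for k,x in c.items()})
cv2.imwrite('pics/w3c.png',cv2.resize(p[100:260,250:410,::-1],None,fx=4,fy=4,interpolation=cv2.INTER_CUBIC)[:600])
p,d=snap('side','s3.png'); cv2.imwrite('pics/s3c.png',cv2.resize(p[130:290,280:440,::-1],None,fx=4,fy=4,interpolation=cv2.INTER_CUBIC)[:600])
E
```

```text
t 5.15 tcp [ 0.5372 -0.0632  0.1976] F [ 0.4801  0.2201 -0.6712] T [0.0042 0.0036 0.0382] gap 0.0174 zyaw -2.8571395585757857 xax [-0.0009  0.0005 -1.    ] j [-0.334   0.3917  1.5239  0.0002  1.227  -0.2842]
shift scaled [ 0.0003 -0.0069  0.0004] turn scaled 0.0015873382380467169
```

View pics/w3c.png

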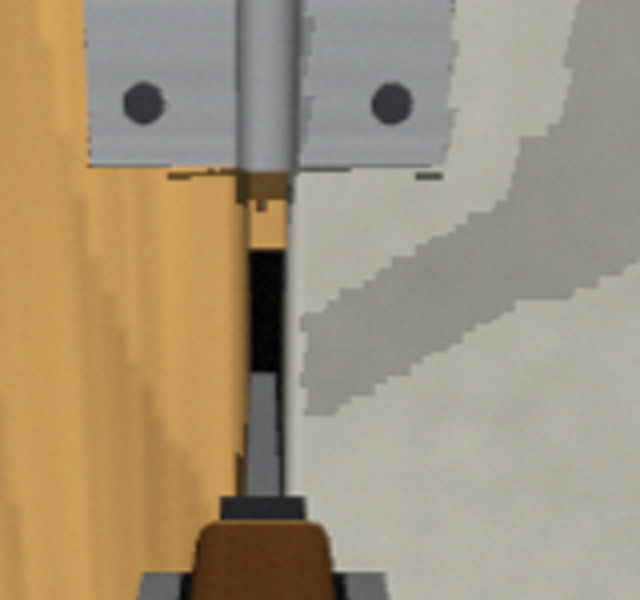

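View pics/s3c.png

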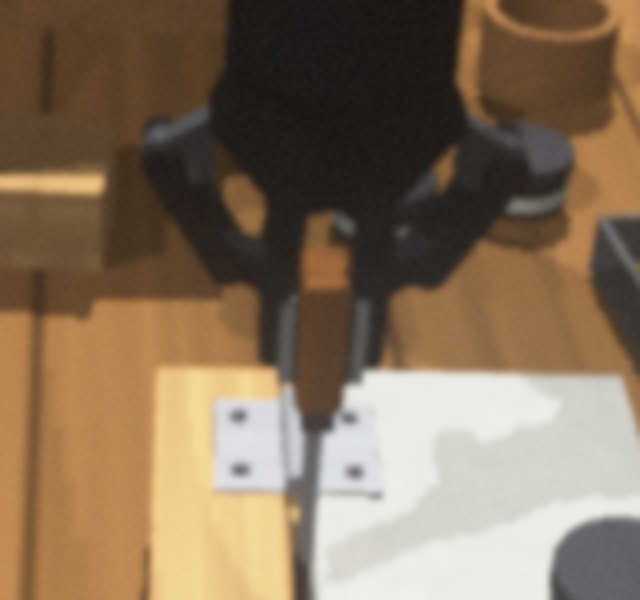

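Request:
drive_tool(
  plan=[
    [0.02,0,0.0025,0,1],
    [0.045,0,0.0025,0,1],
    [0.06,0,0.0025,0,1],
    [0.06,0,0.0025,0,1],
  ],
)

```text
clock: 5.75
eef_pos: [0.538, -0.0646, 0.1794]
ee_rot: [0.018, 0.707, -0.018, 0.707]
force: [0.8, 0.5, -1.5]
finger_gap: 0.0171
```

```bash
python3 - <<'E'
from h import *
st()
p,d=snap('wrist','w4.png')
cv2.imwrite('pics/w4c.png',cv2.resize(p[100:260,250:410,::-1],None,fx=4,fy=4,interpolation=cv2.INTER_CUBIC)[:600])
E
```

```text
t 5.75 tcp [ 0.538  -0.0646  0.1794] F [ 0.7952  0.5183 -1.5083] T [0.0094 0.0093 0.0404] gap 0.0171 zyaw -2.9441864158721915 xax [-0.0008  0.0003 -1.    ] j [-0.3358  0.4123  1.5444  0.      1.1858 -0.2844]
```

View pics/w4c.png

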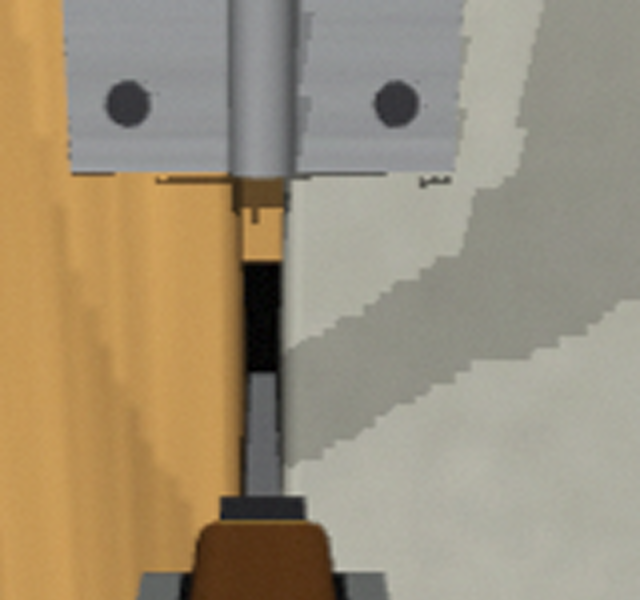

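Request:
drive_tool(
  plan=[
    [0.02,0,0,0,1],
    [0.037,0,0,0,1],
    [0.037,0,0,0,1],
  ],
)

```text
clock: 6.18
eef_pos: [0.538, -0.0646, 0.1682]
ee_rot: [0.018, 0.707, -0.018, 0.707]
force: [0.2, 0.9, -1.3]
finger_gap: 0.0174
```

Request:
drive_tool(
  plan=[
    [0.01,0,0,0,1],
    [0.02,0,0,0,1],
    [0.02,0,0,0,1],
  ],
)

```text
clock: 6.55
eef_pos: [0.5381, -0.0646, 0.1625]
ee_rot: [0.018, 0.707, -0.018, 0.707]
force: [0.3, -0.8, -0.9]
finger_gap: 0.0173
```

Request:
drive_tool(
  plan=[
    [0.007,0,0,0,1],
    [0.007,0,0,0,1],
  ],
)

```text
clock: 6.8
eef_pos: [0.5381, -0.0646, 0.1605]
ee_rot: [0.018, 0.707, -0.018, 0.707]
force: [0.4, -0.5, -1.3]
finger_gap: 0.0173
```

Request:
drive_tool(
  plan=[
    [0.007,0,0,0,1],
    [0.01,0,0,0,1],
    [0.01,0,0,0,1],
  ],
)

```text
clock: 7.18
eef_pos: [0.5382, -0.0646, 0.1575]
ee_rot: [0.018, 0.707, -0.018, 0.707]
force: [-0.3, -1.5, -1.4]
finger_gap: 0.0172
```

Request:
drive_tool(
  plan=[
    [0.007,0,0,0,1],
    [0.013,0,0,0,1],
    [0.017,0,0,0,1],
    [0.017,0,0,0,1],
  ],
)

```text
clock: 7.68
eef_pos: [0.5381, -0.0646, 0.1524]
ee_rot: [0.018, 0.707, -0.018, 0.707]
force: [0.1, -0.5, -1.3]
finger_gap: 0.0176
```

```bash
python3 - <<'E'
from h import *
st()
p,d=snap('wrist','w5.png')
cv2.imwrite('pics/w5c.png',cv2.resize(p[100:260,250:410,::-1],None,fx=4,fy=4,interpolation=cv2.INTER_CUBIC)[:600])
p,d=snap('side','s5.png'); cv2.imwrite('pics/s5c.png',cv2.resize(p[150:310,280:440,::-1],None,fx=4,fy=4,interpolation=cv2.INTER_CUBIC)[:600])
E
```

```text
t 7.67 tcp [ 0.5381 -0.0646  0.1524] F [ 0.125  -0.5066 -1.26  ] T [-0.001  -0.001   0.0208] gap 0.0176 zyaw -2.9360347649937415 xax [-0.0002  0.0001 -1.    ] j [-0.3357  0.4426  1.5758  0.      1.1234 -0.2845]
```

View pics/w5c.png

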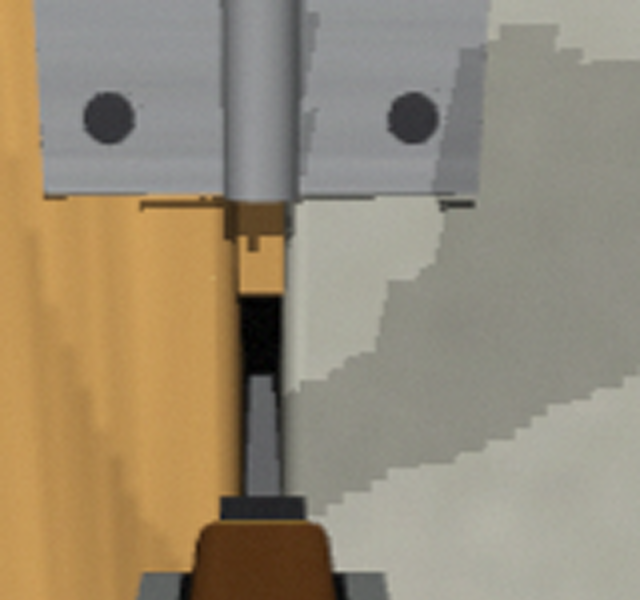

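View pics/s5c.png

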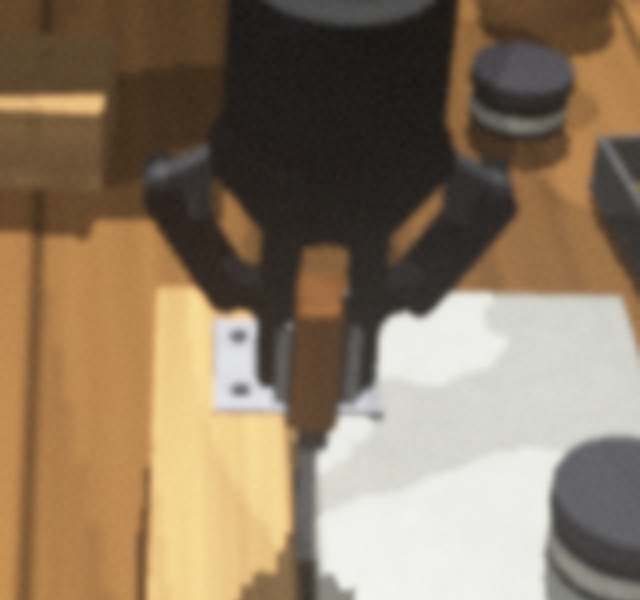

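Request:
drive_tool(
  plan=[
    [0.012,0,0,0,1],
    [0.024,0,0,0,1],
    [0.036,0,0,0,1],
    [0.044,0,0,0,1],
    [0.044,0,0,0,1],
  ],
)

```text
clock: 8.4
eef_pos: [0.5381, -0.0646, 0.1391]
ee_rot: [0.018, 0.707, -0.018, 0.707]
force: [0.6, 0.6, -1.1]
finger_gap: 0.0174
```

Request:
drive_tool(
  plan=[
    [0.006,0,0,0,1],
    [0.01,0,0,0,1],
    [0.01,0,0,0,1],
  ],
)

```text
clock: 8.78
eef_pos: [0.5382, -0.0646, 0.1362]
ee_rot: [0.018, 0.707, -0.018, 0.707]
force: [-0.3, 1.1, -1.4]
finger_gap: 0.0175
```

Request:
drive_tool(
  plan=[
    [0.003,0,0,0,1],
    [0.005,0,0,0,1],
    [0.005,0,0,0,1],
  ],
)

```text
clock: 9.15
eef_pos: [0.5383, -0.0647, 0.1351]
ee_rot: [0.018, 0.707, -0.018, 0.707]
force: [-1.1, -0.1, 1.1]
finger_gap: 0.0172
```

Request:
drive_tool(
  plan=[
    [0.005,0,0,0,0.5],
    [0.005,0,0,0,0.2],
    [0.005,0,0,0,0],
    [0.005,0,0,0,0],
    [0.005,0,0,0,0],
  ],
)

```text
clock: 9.78
eef_pos: [0.5382, -0.0646, 0.1333]
ee_rot: [0.018, 0.707, -0.018, 0.707]
force: [-0.9, -0.4, -0.8]
finger_gap: 0.0426
```

```bash
python3 - <<'E'
from h import *
st()
p,d=snap('wrist','w6.png')
E
```

```text
t 9.78 tcp [ 0.5382 -0.0646  0.1333] F [-0.8968 -0.4408 -0.7512] T [ 0.0031  0.0244 -0.0106] gap 0.0426 zyaw -2.9351867799715885 xax [ 0. -0. -1.] j [-0.3357  0.4661  1.5955 -0.      1.0799 -0.2845]
```

View pics/w6.png

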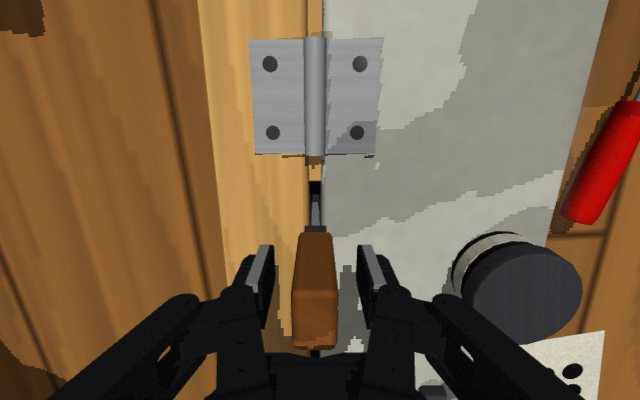

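Request:
drive_tool(
  plan=[
    [-0.05,0,0,0,0],
    [-0.15,0,0,0,0],
    [-0.3,0,0,0,0],
    [-0.45,0,0,0,0],
    [-0.5,0.15,-0.1,0,0],
    [-0.5,0.3,-0.2,0,0],
    [-0.5,0.3,-0.2,0,0],
  ],
)

```text
clock: 10.7
eef_pos: [0.4816, 0.0306, 0.2851]
ee_rot: [0.017, 0.706, -0.017, 0.708]
force: [0.7, 0.0, -0.1]
finger_gap: 0.0432
```

```bash
python3 - <<'E'
from h import *
st()
for n in ['wrist','side','top']:
    p,d=snap(n,n+'7.png'); c=imaging.calibration(n); P=cloud(c,d)
    m=(np.hypot(P[...,0]-.538,P[...,1]+.0646)<.03)&(P[...,2]>.15)&(P[...,2]<.2)
    if m.sum(): q=P[m]; print(n,m.sum(),'top z',np.percentile(q[:,2],[50,90,99]),q.mean(0))
    m=(np.hypot(P[...,0]-.538,P[...,1]+.0646)<.035)&(P[...,2]>.113)&(P[...,2]<.2)
    for lo in np.arange(.11,.17,.01):
        k=P[m&(P[...,2]>lo)&(P[...,2]<lo+.01)]
        if len(k)>5: print(' ',lo.round(2),len(k),k.min(0)[:2],k.max(0)[:2])
    print(n,'gg',[(np.round(r['centre'],4),round(r['score'],2)) for r in finder.pinpoint(n,'gauge_grip')],'tin',[(np.round(r['centre'],4),round(r['score'],2)) for r in finder.pinpoint(n,'tin0_mid')[:1]])
E
```

```text
t 10.7 tcp [0.4816 0.0306 0.2851] F [ 0.7027  0.0099 -0.0726] T [ 0.0167 -0.0379 -0.0283] gap 0.0432 zyaw -2.7429987014849755 xax [ 0.0021 -0.0001 -1.    ] j [-0.1801  0.1915  1.5574  0.0003  1.3905 -0.1323]
  0.11 12 [ 0.5438 -0.0535] [ 0.548  -0.0518]
wrist gg [(array([ 0.5388, -0.1098,  0.0595]), 0.68)] tin [(array([ 0.6554, -0.096 ,  0.0985]), 0.79)]
side 244 top z [0.1641 0.1659 0.1672] [ 0.5375 -0.0715  0.1617]
  0.11 53 [ 0.5292 -0.0819] [ 0.5462 -0.0523]
  0.12 63 [ 0.5289 -0.0806] [ 0.5458 -0.0553]
  0.13 71 [ 0.5288 -0.0811] [ 0.547  -0.0714]
  0.14 68 [ 0.529  -0.0812] [ 0.5459 -0.0579]
  0.15 73 [ 0.5288 -0.0821] [ 0.5466 -0.0558]
  0.16 171 [ 0.5286 -0.0804] [ 0.5473 -0.0512]
side gg [(array([ 0.5406, -0.0638,  0.135 ]), 0.68)] tin [(array([ 0.6527, -0.0993,  0.0919]), 0.9)]
top gg [] tin []
```

View pics/wrist7.png

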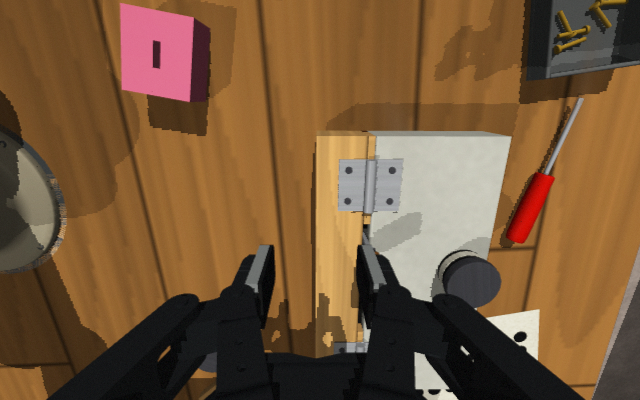

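View pics/side7.png

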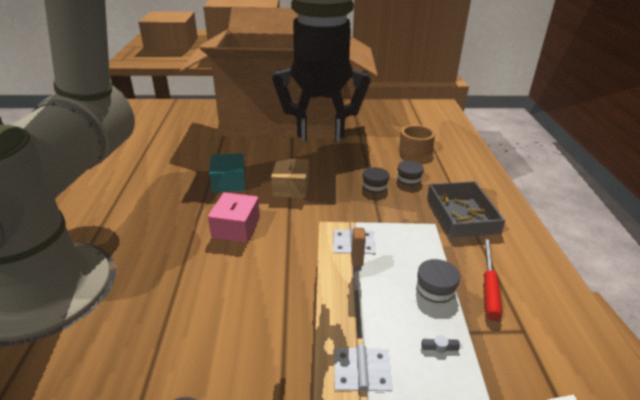

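```bash
python3 - <<'E'
from cell import bot,order
print(order.sign_off(), bot.get_state()['clock'])
E
```

```text
the job is handed in; nothing more can be done
the job is handed in; nothing more can be done
```

The gauge blade is standing upright and fully home in the shim slot, released, and the job is handed in at about 11 s of the 64 s allowed.

**What I did:** I took the gauge from the plain wooden stand and found the gap about 5 mm to −x of its nominal line. My first probe, at y ≈ +47 mm, happened to land on the shim slot. The blade slid down with no rise in force above the noise of about ±1.5 N. At tip height ≈ 35 mm the force rose by about 2.4 N, which matches the slot floor, and I opened the gripper there and backed off. The blade never jammed, so I forced nothing.

**Last checks:**
- **Depth:** the side camera's depth puts the top of the handle at z ≈ 165 mm, so the tip is at about 35 mm, fully home.
- **Upright:** the handle's x and y extents stay the same over its height, so it is vertical.
- **Tin:** it is where it was, within the networks' few-mm accuracy.
- **Robot:** the gripper is about 0.1 m to the side and touching nothing.

**Checks that disagreed or failed:**
- In the last wrist picture the network gave a wrong position for the gauge's grip (z ≈ 60 mm), because the fingers hid the gauge.
- The network found neither the gauge nor the tin in the last top picture.
- The side camera's network placed the grip at (0.541, −0.064, 0.135), which agrees with the depth data.

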